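Start the dry-block heater from its panel

TASK

Start the dry-block heater on the worktop by pressing its controls with the fingertips, in this order: first tip the black rocker switch over to on by pressing its raised end with the white bar, then press the white preheat key fully down, then the green start key fully down; all three stay as pressed. Do not press the red stop key, press nothing out of turn, and do not pick up or shift the vials in the heater, the petri dish or the blue-capped bottle.

Things in the scene. Friction and masses are not known exactly. Their poses are not given: they have to be found in the camera images.
- heater: White dry-block heater, fixed, 150 (x) x 196 (y) x 70 (z) mm. Origin: centre of its underside. x points from the panel (front) to the metal well block (rear), z up. The grey panel, top at 60.5 mm, has four black 40 mm frames in a row, 40 mm in front of the origin, 46 mm apart: rocker, white, green and red key, in varying order. The block begins 5 mm behind the origin.
- rocker (a joint): Angle of the black rocker switch in rad: 0 = off (white-bar end raised), 0.30 = on (white-bar end fully down). No spring: friction of 0.03 N m holds it wherever it is left; 2 N pressed on the raised end tips it.
- rocker_on (a point): Point to press on the black rocker: on its top face at the white bar, 19 mm in front (heater -x) of its pivot. The rocker is 50 mm long along heater x, 26 mm wide, its top a shallow V with the pivot at the bottom, 74.5 mm above the worktop. Off, this half slopes up to the front by 0.30 rad, the point 80 mm above the worktop; on, it is level, the point at 74.5 mm.
- white_key (a joint): Travel of the white key in m: 0 = fully up, 0.006 = fully down against its stop. A friction-held latching key without spring: about 2.5 N moves it, it stays where it is left.
- green_key (a joint): Travel of the green key in m: 0 = fully up, 0.006 = fully down against its stop. A friction-held latching key without spring: about 2.5 N moves it, it stays where it is left.
- red_key (a joint): Travel of the red key in m: 0 = fully up, 0.006 = fully down against its stop. A friction-held latching key without spring: about 2.5 N moves it, it stays where it is left. It must stay up.
- white_top (a point): Centre of the flat top of the round white key (29 mm diameter), z up; moves down with the key. Up, the top stands 11 mm above its square black 40 mm frame (74.5 mm above the worktop); down, 5 mm above the frame. Preheat key.
- green_top (a point): Centre of the flat top of the round green key (29 mm diameter), z up; moves down with the key. Up, the top stands 11 mm above its square black 40 mm frame (74.5 mm above the worktop); down, 5 mm above the frame. Start key.
- red_top (a point): Centre of the flat top of the round red key (29 mm diameter), z up; moves down with the key. Up, the top stands 11 mm above its square black 40 mm frame (74.5 mm above the worktop); down, 5 mm above the frame. Stop key: do not press.
- vial_purple: Small clear vial with a purple cap, 12 mm diameter, 46 mm tall, loose, standing upright in a 15 mm well of the rear metal block, 25 mm deep, so its upper 21 mm show. Origin: centre of its underside. Leave alone.
- vial_grey: Small clear vial with a dark grey cap, 12 mm diameter, 46 mm tall, loose, standing upright in a 15 mm well of the rear metal block, 25 mm deep, so its upper 21 mm show. Origin: centre of its underside. Leave alone.
- vial_blue: Small clear vial with a blue cap, 12 mm diameter, 46 mm tall, loose, standing upright in a 15 mm well of the rear metal block, 25 mm deep, so its upper 21 mm show. Origin: centre of its underside. Leave alone.
- petri: Round petri dish, 61 mm diameter, 15 mm high, loose on the worktop between robot and heater. Origin: centre of its underside. Leave alone.
- bottle: Small clear, white-labelled bottle with a blue screw cap, 56 mm diameter, 104 mm tall, loose, standing on the worktop behind the heater. Origin: centre of its underside. Leave alone.

How it is judged:
By the outcome, as a careful person would: the job done as asked, in the order asked, and still so for the second after the job is handed in, with the robot touching nothing.
It also fails if it takes over 43 s, if anything falls off the work surface, if the arm or the gripper's body presses on something with over 40 N, if the wrist force passes 120 N, or if a joint passes its speed limit or range.

ROBOT

A 6-joint arm with a two-finger parallel gripper is mounted at the origin on a cart in front of the work surface, level with it; the furniture and walls round the work are solid. World frame = base frame: x ahead of the robot, y to its left, z up, the work surface at z = 0. Lengths are in m, angles in degrees, forces in N, time in s.
With the tool pointing down it reaches from about 0.325 to 0.9 m from the base axis. Payload 6.1 kg.
Tool frame: the origin (TCP) lies midway between the tips of the shut fingers; the grasp point (between the pads) lies manip.tcp_to_grasp behind it (manip.tcp_to_grasp is the distance from the TCP to the grasp point, in m); z points along the fingers, y is the direction in which the jaws open and shut (so a half turn about z gives the same grasp; the last joint's range is limited). The gripper opens to 85 mm and grips with 20 to 120 N. Pads are 22 mm wide; open, the fingers measure 114 mm over their backs; the gripper's body (76 mm by 85 mm) begins 54 mm behind the grasp point. The pads swing forward as they close: fully open they stand 13 mm farther back than shut.
Start: joints at [59.525, 12.628, 87.462, -0, 79.91, -7.225], TCP at [0.247, 0.574, 0.231] pointing down, gripper open.
Joint ranges: [-170.65, 170.65], [-52.31, 119.04], [5.05, 147.46], [-71.25, 251.25], [11.57, 151.72], [-153.62, 153.62]. Speed limits (degrees/s): [147.25, 147.25, 172.46, 180, 180, 180].

INTERFACE

Orientations are given as [roll, pitch, yaw] about the fixed x, y, z axes, in that order (R = Rz(yaw) Ry(pitch) Rx(roll)).
In Python, from cell import manip gives the robot as it stands.
- The arm moves only by the shell command python3 -m pendant 'ROWS' [OPENING] [FORCE]. ROWS is JSON, a list of rows, each a list of 2 entries, a list of its own where there are three numbers: the shift along the world's x, y, z in cm, then the turn, a rotation vector about the world's x, y, z in degrees. A call has 1 to 5 rows; each row is the pose to reach, as a shift and turn from the pose commanded when the call began; what a row does not reach only later rows make up. A row lasts 1/8 s, in which the tool goes at most 62.5 mm and 10.7 degrees, less where a joint would pass 70% of its speed; a pose out of reach is approached as far as the arm can. A call with a gripper value outside its range is refused whole. OPENING is the opening, from -1 (shut) to 1 (fully open), set as the call begins (- or left out, the last holds). The fingers move at their own pace and stop on an object; FORCE is the grip in N (left out, the last holds). Time passes only in rows, so rows that repeat a pose let the fingers close. It gives the time, the measured TCP pose, the force and the opening at its end, in the units of the state.
- manip.state(): the state, without advancing time (a new reading comes with each control period).
- manip.read_camera(name): name is "scene" or "top" or "wrist"; returns a dict with "image" (384x512x3 uint8, blue, green, red), "range_z" (384x512 float32, m along the optical axis (not along the pixel's ray), 0 where there is no reading), "vertical_fov" (degrees; the focal length in pixels is half the picture's height over the tangent of half this angle, whatever the lens; pixels are square), "cx", "cy" (the principal point, pixels), "rvec" (rotation vector, rad) and "tvec" (3), from world to camera coordinates, as OpenCV has them. Camera axes: x right, y down, z forward; pixel columns grow to the right and rows downward; lengths in m; the calibration is good to about 2 mm. A picture is of the moment at which its call begins.
- manip.sign_off(): hands the job in, once; it reports no verdict.
The state is a dict: "time_s": time; "joint_positions": joint angles; "qd": joint speeds; "joint_efforts": joint torques, N m; "tcp_pos": TCP position; "orientation": TCP orientation; "wrist_force": force on the tool from outside, world axes, zero at the start; "ft_torque": the same for the moment, N m; "finger_gap": finger opening in m.
Only numpy, scipy, OpenCV 4.12 (cv2) and the standard library are available. Lean on these libraries where they do the work, as an engineer would, in place of code of your own. Each camera call takes 0.05 s, during which the arm holds its last target.

## Working session

There is one attempt and no reset: what is moved stays moved. The work goes in short steps, Python scripts to look and compute and a shell command to move; the robot and the scene stay as the last step left them, time stands still between calls to the robot, and variables do not carry over. Pictures are saved under pics/ and viewed, and the job is handed in when it is done.

```bash
mkdir -p pics; python3 - <<'E'
from cell import manip
import cv2,numpy as np,pickle
print(manip.state(), manip.tcp_to_grasp)
d={}
for n in("scene","top","wrist"):
    c=manip.read_camera(n); d[n]=c; cv2.imwrite(f"pics/{n}0.png",c["image"])
    print(n,c["vertical_fov"],c["cx"],c["cy"],c["rvec"],c["tvec"])
pickle.dump(d,open("c0.pkl","wb"))
a=np.hstack([d["top"]["image"]]); 
E
```

```text
{'time_s': 0.0, 'joint_positions': array([ 5.95249073e+01,  1.26776965e+01,  8.75263740e+01, -6.54120487e-05,
        7.99116782e+01, -7.22632162e+00]), 'qd': array([-0.04996243,  0.01953578,  0.00480567, -0.08251028, -0.07511421,
        0.03669483]), 'joint_efforts': array([ 4.36742994e-05, -4.96878147e+01, -3.89413190e+01, -1.02742904e-04,
        1.05354088e-02, -1.20109866e-05]), 'tcp_pos': array([0.24640224, 0.57370292, 0.2301671 ]), 'orientation': array([-1.79885163e+02, -1.44960274e-02,  1.56751226e+02]), 'wrist_force': array([0.42413042, 0.27097122, 0.47775121]), 'ft_torque': array([-0.00114672,  0.02519056, -0.00580076]), 'finger_gap': 0.08534018356028404} 0.0187
scene 48.77621119908797 253.6241040483725 202.3384187070879 [ 1.11274017 -2.28261967  1.12308032] [0.19401464 0.39480566 0.48388804]
top 45.876347389571166 254.08746384179557 201.46625864556427 [ 2.13193139 -2.0565777   0.2332229 ] [-0.18290048  0.53472149  0.80669313]
wrist 66.02672362152153 252.59847496501965 192.9616260562183 [-2.4228825  -1.5943578  -0.21951846] [-0.62229222 -0.03520288  0.38009395]
```

View pics/top0.png

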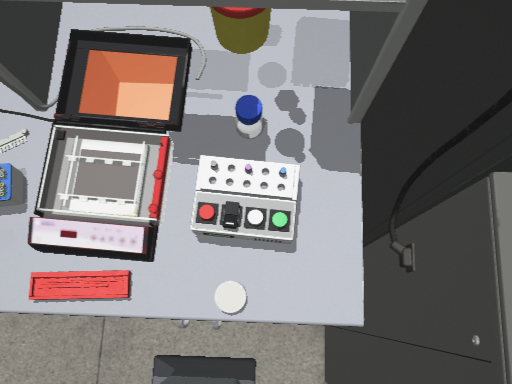

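View pics/scene0.png

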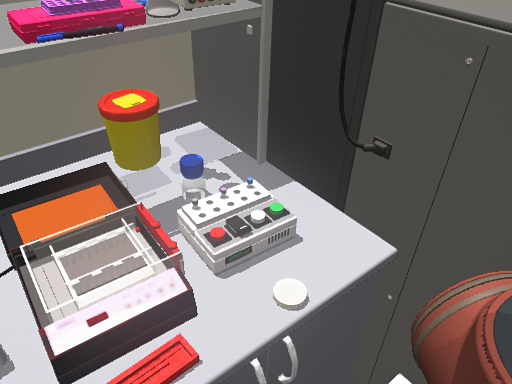

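```bash
cat > h.py <<'E'
import cv2,numpy as np,pickle
def K(c):
    f=192/np.tan(np.radians(c["vertical_fov"])/2); return f
def px2w(c,u,v,z=None):
    f=K(c);R=cv2.Rodrigues(np.array(c["rvec"],float))[0];t=np.array(c["tvec"],float).ravel()
    ray=np.array([(u-c["cx"])/f,(v-c["cy"])/f,1.])
    o=-R.T@t; d=R.T@ray
    if z is None:
        r=float(c["range_z"][int(round(v)),int(round(u))]); return o+d*r
    return o+d*(z-o[2])/d[2]
def w2px(c,p):
    f=K(c);R=cv2.Rodrigues(np.array(c["rvec"],float))[0];q=R@np.array(p,float)+np.array(c["tvec"],float).ravel()
    return np.array([c["cx"]+f*q[0]/q[2],c["cy"]+f*q[1]/q[2]])
E
python3 - <<'E'
from h import *
d=pickle.load(open("c0.pkl","rb"))
c=d["top"];np.set_printoptions(precision=4,suppress=True)
for n,u,v,z in[("red",207,212,.0745),("rock",231,215,.0745),("white",256,217,.0745),("green",280,220,.0745),("petri",231,297,.015),("bottle",249,104,.104),("tray",80,285,None)]:
    print(n,px2w(c,u,v),px2w(c,u,v,z) if z else "")
print(w2px(c,[.247,.574,.231]),w2px(c,[0,0,0]),w2px(c,[.5,0,0]),w2px(c,[.5,.2,0]))
for n in("top","scene","wrist"):
    im=d[n]["image"]
    if n=="top": im=im[145:250,180:310]
    if n=="scene": im=im[160:280,165:310]
    cv2.imwrite(f"pics/{n}c.png",cv2.resize(im,None,fx=5.5 if n!="wrist" else 1.5,fy=5.5 if n!="wrist" else 1.5,interpolation=cv2.INTER_CUBIC)[:600,:800])
E
```

```text
red [ 0.5145 -0.0762  0.0745] [ 0.5145 -0.0762  0.0745]
rock [ 0.5107 -0.1214  0.0729] [ 0.5104 -0.1215  0.0745]
white [ 0.5081 -0.1684  0.075 ] [ 0.5082 -0.1684  0.0745]
green [ 0.5038 -0.2133  0.0762] [ 0.5041 -0.2134  0.0745]
petri [ 0.3616 -0.1254  0.015 ] [ 0.3616 -0.1254  0.015 ]
bottle [ 0.7213 -0.1475  0.1061] [ 0.7223 -0.1474  0.104 ]
tray [0.3736 0.1676 0.0172] 
[-271.5031  357.1182] [151.2242 502.1936] [173.0253 225.2826] [ 75.1285 221.8359]
```

View pics/topc.png

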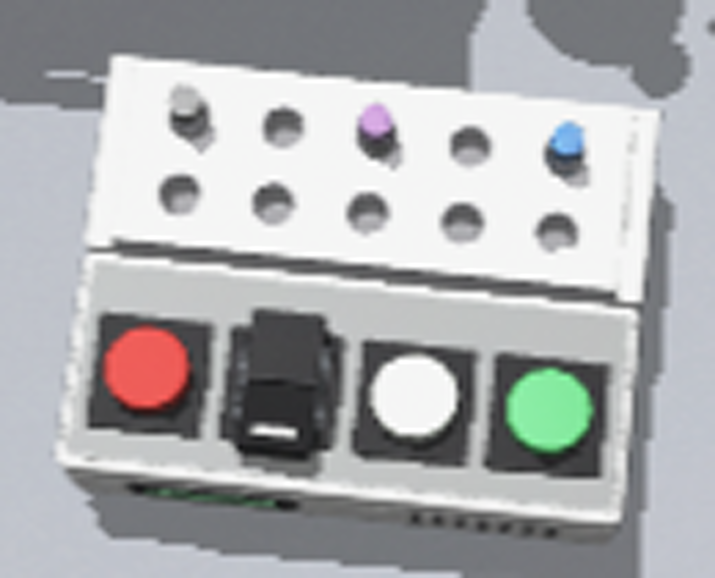

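View pics/scenec.png

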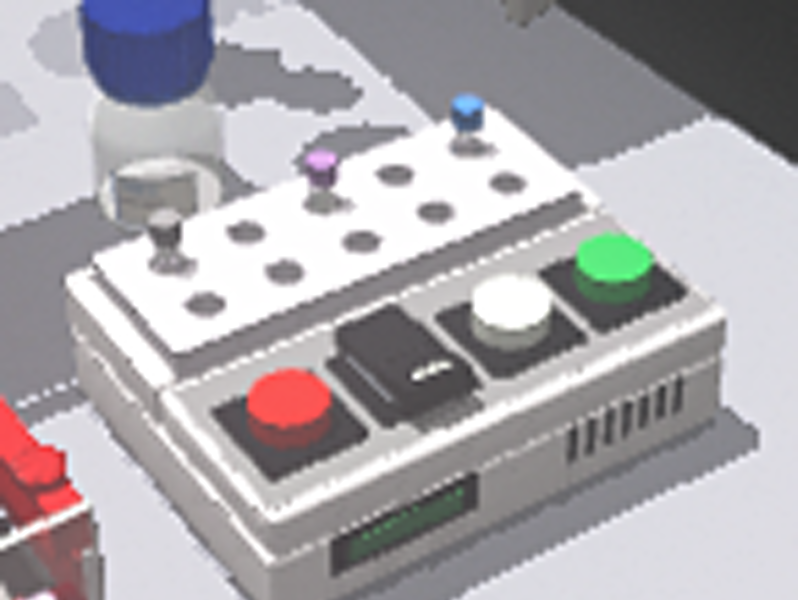

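View pics/wrist0.png

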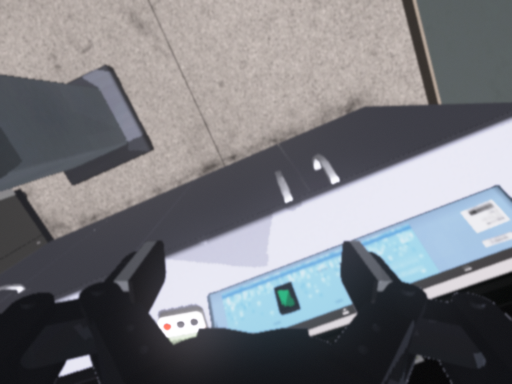

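```bash
python3 - <<'E'
from h import *
from scipy.optimize import least_squares
d=pickle.load(open("c0.pkl","rb"));np.set_printoptions(precision=4,suppress=True)
T,S=d["top"],d["scene"]
cv=lambda p,o:np.array(p)/5.5+np.array(o)-.41
H=[("red",.0745,-40,(147,367),(288,398)),("white",.0745,-40,(414,395),(512,302)),("green",.0745,-40,(548,410),(614,258)),("bar",.080,-59,(274,432),(432,372))]
ys={"red":69,"bar":23,"white":-23,"green":-69}
obs=[]
for n,z,x,a,b in H:
    a=cv(a,(180,145));b=cv(b,(165,160))
    print(n,px2w(T,*a,z),px2w(S,*b,z))
    obs+=[(T,n,x,z,a),(S,n,x,z,b)]
def pw(p,n,x,z):
    c,s=np.cos(p[2]),np.sin(p[2]);X,Y=x/1e3,ys[n]/1e3
    return [p[0]+c*X-s*Y,p[1]+s*X+c*Y,z]
r=least_squares(lambda p:np.concatenate([w2px(c,pw(p,n,x,z))-o for c,n,x,z,o in obs]),[.54,-.14,-.08])
print(r.x,np.degrees(r.x[2]),r.fun.reshape(-1,2))
for n,z,x,*_ in H: print(n,np.array(pw(r.x,n,x,z)))
# heights
for nm,c in (("top",T),("scene",S)):
    f=K(c);R=cv2.Rodrigues(np.array(c["rvec"],float))[0];t=np.array(c["tvec"],float).ravel()
    v,u=np.mgrid[0:384,0:512];rz=c["range_z"];P=np.stack([(u-c["cx"])/f*rz,(v-c["cy"])/f*rz,rz],-1)[rz>0]
    W=(P-t)@R
    print(nm,"rows x .1.. cols y -.3...6 max z cm")
    for x in np.arange(.1,.9,.1):
        print(round(x,1),[int(100*m[:,2].max()) if len(m:=W[(W[:,0]>=x)&(W[:,0]<x+.1)&(W[:,1]>=y)&(W[:,1]<y+.1)]) else None for y in np.arange(-.4,.7,.1)])
E
```

```text
red [ 0.5158 -0.0748  0.0745] [ 0.515  -0.0735  0.0745]
white [ 0.5093 -0.1662  0.0745] [ 0.5085 -0.1657  0.0745]
green [ 0.5057 -0.2119  0.0745] [ 0.5055 -0.2112  0.0745]
bar [ 0.4938 -0.1196  0.08  ] [ 0.4911 -0.1164  0.08  ]
[ 0.5505 -0.1458 -0.0712] -4.080518962546372 [[-0.3698  0.1304]
 [ 0.1371 -0.3123]
 [-0.1664  0.1636]
 [-0.0555 -0.1598]
 [-0.0368  0.011 ]
 [ 0.1683 -0.1714]
 [-0.5202  0.2624]
 [ 0.2429 -1.1115]]
red [ 0.5155 -0.0742  0.0745]
white [ 0.509  -0.1659  0.0745]
green [ 0.5057 -0.2118  0.0745]
bar [ 0.4933 -0.1187  0.08  ]
top rows x .1.. cols y -.3...6 max z cm
0.1 [-84, -84, -62, -59, -57, -57, -84, -84, -84, -84, -84]
0.2 [-84, -84, -84, -8, -84, -84, -84, -84, -84, -84, -84]
0.3 [0, 0, 2, 2, 2, 2, 2, 0, None, None, None]
0.4 [19, 7, 8, 6, 9, 9, 8, 0, None, None, None]
0.5 [39, 9, 9, 7, 10, 10, 9, 6, None, None, None]
0.6 [0, 9, 10, 9, 11, 10, 10, 5, None, None, None]
0.7 [39, 38, 38, 37, 37, 37, 20, 16, 0, None, None]
0.8 [28, 0, 16, 16, 6, 6, 21, 0, 0, None, None]
scene rows x .1.. cols y -.3...6 max z cm
0.1 [None, None, 0, 33, 33, None, None, None, None, None, None]
0.2 [None, None, None, -9, None, None, None, None, None, None, None]
0.3 [0, 0, 1, 1, 2, 2, 1, None, None, None, None]
0.4 [18, 7, 8, 6, 9, 9, 8, 0, None, None, None]
0.5 [42, 9, 9, 7, 10, 10, 9, 1, None, None, None]
0.6 [0, 9, 10, 9, 11, 10, 10, 0, None, None, None]
0.7 [39, 40, 41, 43, 43, 41, 7, None, None, None, None]
0.8 [38, 40, 41, 42, 43, 41, 6, None, None, None, None]
```

```bash
python3 - <<'E'
from h import *
d=pickle.load(open("c0.pkl","rb"))
for nm in("top","scene"):
    c=d[nm];f=K(c);R=cv2.Rodrigues(np.array(c["rvec"],float))[0];t=np.array(c["tvec"],float).ravel()
    v,u=np.mgrid[0:384,0:512];rz=c["range_z"];P=np.stack([(u-c["cx"])/f*rz,(v-c["cy"])/f*rz,rz],-1)
    W=(P-t)@R; m=(rz>0)&(W[...,2]>.12)&(W[...,0]<.75)&(W[...,0]>.3)
    Q=W[m]; print(nm,len(Q))
    for lo in np.arange(.3,.75,.05):
        q=Q[(Q[:,0]>=lo)&(Q[:,0]<lo+.05)]
        if len(q): print(round(lo,2),len(q),q.min(0).round(3),q.max(0).round(3))
E
```

```text
top 41389
0.3 4542 [ 0.3   -0.425  0.12 ] [ 0.35  -0.416  0.45 ]
0.35 4561 [ 0.35 -0.43  0.12] [ 0.4   -0.417  0.45 ]
0.4 4586 [ 0.4   -0.434  0.12 ] [ 0.45  -0.388  0.451]
0.45 3808 [ 0.45  -0.438  0.121] [ 0.5   -0.387  0.451]
0.5 5833 [ 0.5   -0.456  0.12 ] [ 0.55  -0.389  0.511]
0.55 3100 [ 0.55 -0.43  0.12] [ 0.6   -0.405  0.511]
0.6 4139 [ 0.6  -0.43  0.12] [ 0.65  -0.427  0.493]
0.65 3670 [ 0.65 -0.43  0.12] [ 0.7   -0.426  0.496]
0.7 7150 [ 0.7  -0.43  0.12] [0.75  0.307 0.445]
scene 36633
0.3 6015 [ 0.3   -0.552  0.12 ] [ 0.35  -0.414  0.447]
0.35 5259 [ 0.35  -0.539  0.12 ] [ 0.4   -0.415  0.447]
0.4 4435 [ 0.4   -0.466  0.12 ] [ 0.45  -0.388  0.447]
0.45 3145 [ 0.45  -0.428  0.12 ] [ 0.5   -0.385  0.443]
0.5 3794 [ 0.5  -0.45  0.12] [ 0.55  -0.387  0.431]
0.55 2143 [ 0.55  -0.431  0.12 ] [ 0.6   -0.399  0.424]
0.6 2350 [ 0.6   -0.431  0.12 ] [ 0.65  -0.423  0.413]
0.65 2025 [ 0.65  -0.431  0.12 ] [ 0.7   -0.423  0.404]
0.7 7467 [ 0.7   -0.431  0.12 ] [0.75  0.151 0.398]
```

```bash
python3 -m pendant '[[[0,-5,2],[0,0,2]],[[0.5,-11,2],[0,0,5]],[[2,-17,2],[0,0,8]],[[4,-23,2],[0,0,12]],[[6,-29,2],[0,0,19.2]]]' -1 30
```

```text
time_s: 0.78
tcp_pos: [0.3063, 0.2839, 0.2512]
orientation: [180.0, 0.0, 176.2]
wrist_force: [0.6, -0.1, 0.3]
finger_gap: -0.0002
```

```bash
python3 -m pendant '[[[3,-5,0],[0,0,-0.2]],[[5.5,-10,0],[0,0,-0.3]],[[8,-15,0],[0,0,-0.3]],[[10.5,-20,0],[0,0,-0.3]],[[13,-25.5,0],[0,0,-0.3]]]' && python3 -m pendant '[[[3,-5,-1],[0,0,0]],[[5.6,-10,-4],[0,0,0]],[[5.6,-14.7,-7],[0,0,0]],[[5.6,-14.7,-12],[0,0,0]],[[5.6,-14.7,-12],[0,0,0]]]'
python3 - <<'E'
from h import *
from cell import manip
d={}
print(manip.state()["tcp_pos"],manip.state()["orientation"])
for n in("scene","top","wrist"):
    c=manip.read_camera(n); d[n]=c
ims=[cv2.resize(d["top"]["image"][145:250,180:310],(400,323)),cv2.resize(d["scene"]["image"][140:270,165:326],(400,323))]
cv2.imwrite("pics/a1.png",np.hstack(ims));cv2.imwrite("pics/w1.png",d["wrist"]["image"])
E
```

```text
time_s: 1.4
tcp_pos: [0.4367, 0.029, 0.2513]
orientation: [180.0, 0.0, 175.7]
wrist_force: [0.6, 0.2, 0.2]
finger_gap: 0.0002
time_s: 2.02
tcp_pos: [0.4885, -0.1155, 0.127]
orientation: [179.8, -0.5, 175.6]
wrist_force: [-0.6, 0.4, -1.0]
finger_gap: -0.0
[ 0.48852561 -0.11547923  0.12702261] [179.82217266  -0.53799875 175.56927485]
```

View pics/a1.png

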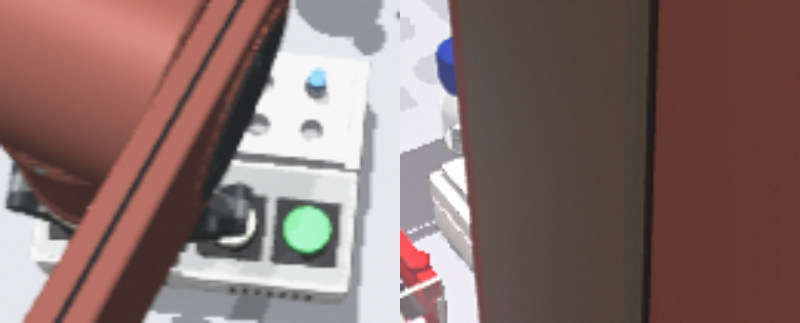

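View pics/w1.png

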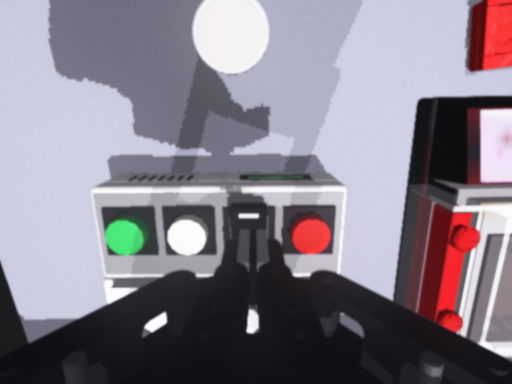

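```bash
python3 - <<'E'
from h import *
from cell import manip
c=manip.read_camera("wrist");cv2.imwrite("pics/w2.png",cv2.resize(c["image"][150:350,80:360],None,fx=2.8,fy=2.8,interpolation=cv2.INTER_CUBIC)); pickle.dump(c,open("w2.pkl","wb"))
s=manip.state();print(s["tcp_pos"],s["orientation"],s["time_s"],w2px(c,s["tcp_pos"]),w2px(c,[.4933,-.1187,.08]),w2px(c,[.509,-.1659,.0745]),w2px(c,[.5057,-.2118,.0745]),w2px(c,[.5155,-.0742,.0745]))
E
```

```text
[ 0.49383035 -0.11636726  0.133804  ] [-179.93340778    0.20976616  175.71177234] 2.225 [255.35620506 246.80429189] [251.4257397  211.89681907] [189.56907346 233.89046636] [127.50691432 234.11917456] [313.76637523 233.31725245]
```

View pics/w2.png

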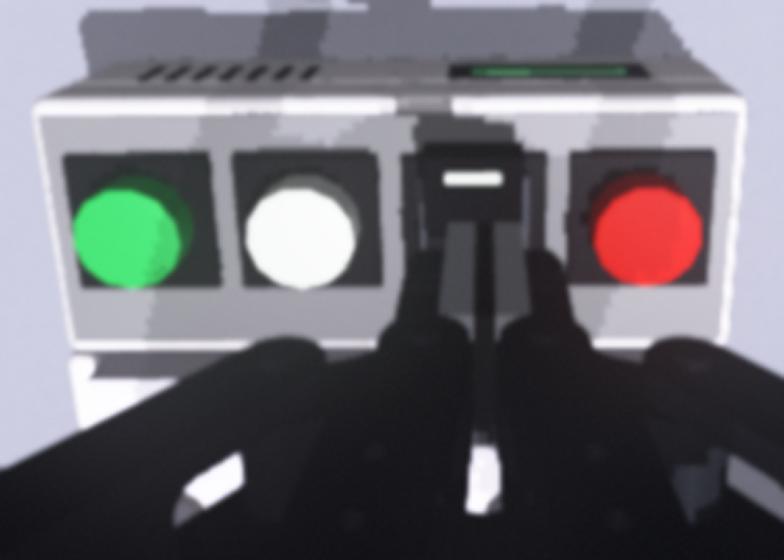

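```bash
python3 -m pendant '[[[0,-0.2,-2],[0,0,0]],[[0,-0.2,-4],[0,0,0]],[[0,-0.2,-4],[0,0,0]],[[0,-0.2,-4],[0,0,0]]]'
```

```text
time_s: 2.72
tcp_pos: [0.4936, -0.1185, 0.0933]
orientation: [-179.9, 0.2, 175.7]
wrist_force: [-0.3, -0.7, 0.3]
finger_gap: -0.0003
```

```bash
python3 -m pendant '[[[0,0,-0.6],[0,0,0]],[[0,0,-1.1],[0,0,0]],[[0,0,-1.4],[0,0,0]],[[0,0,-1.4],[0,0,0]]]';python3 -m pendant '[[[0,0,-0.2],[0,0,0]],[[0,0,-0.4],[0,0,0]],[[0,0,-0.5],[0,0,0]],[[0,0,-0.5],[0,0,0]]]'
```

```text
time_s: 3.22
tcp_pos: [0.492, -0.1183, 0.077]
orientation: [180.0, -0.0, 175.6]
wrist_force: [0.4, -0.4, -1.4]
finger_gap: 0.0002
time_s: 3.72
tcp_pos: [0.4923, -0.1183, 0.0722]
orientation: [180.0, 0.0, 175.6]
wrist_force: [0.1, -0.3, -0.7]
finger_gap: -0.0002
```

```bash
cat > w.py <<'E'
import sys
from h import *
from cell import manip
c=manip.read_camera("wrist");cv2.imwrite(f"pics/{sys.argv[1]}.png",cv2.resize(c["image"][120:350,80:400],None,fx=2.4,fy=2.4,interpolation=cv2.INTER_CUBIC)); pickle.dump(c,open(sys.argv[1]+".pkl","wb"))
s=manip.state();print(s["tcp_pos"],s["wrist_force"],s["time_s"])
E
python3 w.py w3
```

```text
[ 0.49233251 -0.11833533  0.07222163] [ 0.51842685 -0.19302615 -1.03239153] 3.775
```

View pics/w3.png

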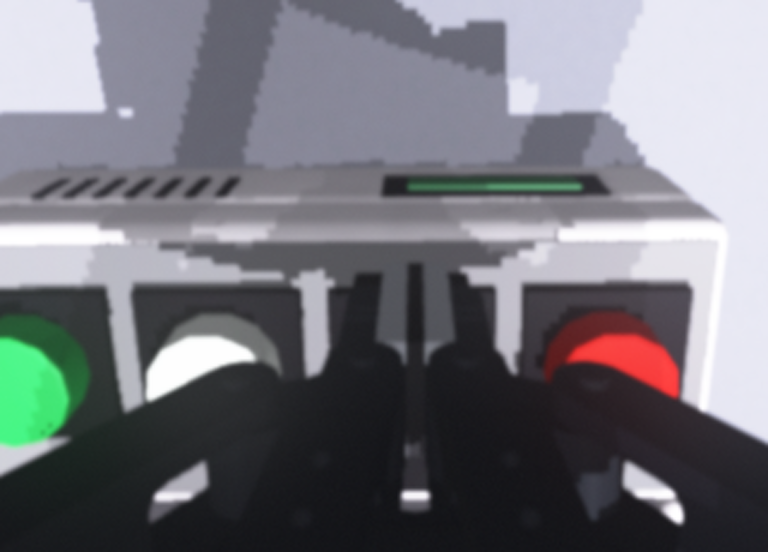

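```bash
python3 -m pendant '[[[0,0,-0.1],[0,0,0]],[[0,0,-0.2],[0,0,0]],[[0,0,-0.2],[0,0,0]]]';python3 -m pendant '[[[0,0,-0.1],[0,0,0]],[[0,0,-0.2],[0,0,0]],[[0,0,-0.2],[0,0,0]]]'
```

```text
time_s: 4.15
tcp_pos: [0.4925, -0.1184, 0.0714]
orientation: [-180.0, 0.0, 175.7]
wrist_force: [-4.1, 1.9, 9.5]
finger_gap: 0.0001
time_s: 4.53
tcp_pos: [0.4926, -0.1184, 0.0711]
orientation: [-180.0, -0.0, 175.7]
wrist_force: [-11.2, 3.1, 24.6]
finger_gap: -0.0001
```

```bash
python3 -m pendant '[[[0,0,1.5],[0,0,0]],[[0,0,4],[0,0,0]],[[0,0,6],[0,0,0]],[[0,0,6],[0,0,0]],[[0,0,6],[0,0,0]]]'; python3 w.py w4
```

```text
time_s: 5.15
tcp_pos: [0.4918, -0.1181, 0.1275]
orientation: [180.0, -0.0, 175.7]
wrist_force: [-0.5, 0.8, 0.4]
finger_gap: -0.0002
[ 0.4915532  -0.11805558  0.1271603 ] [ 0.17818403 -0.46272657  0.20211942] 5.2
```

View pics/w4.png

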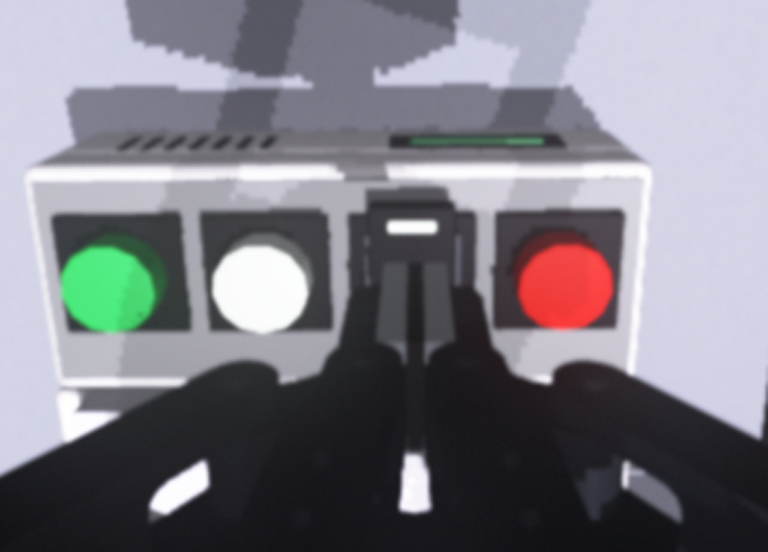

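```bash
python3 - <<'E'
from h import *
np.set_printoptions(precision=4,suppress=True)
for f,u0,lst in(("w2",0,[(249,207),(249,214),(249,222),(187,235),(311,235),(125,235)]),("w4",0,[(251,208),(251,215),(251,223),(188,240),(315,238),(125,240)])):
    c=pickle.load(open(f+".pkl","rb")); print(f)
    for p in lst: print(p,px2w(c,*p))
E
```

```text
w2
(249, 207) [ 0.4898 -0.1202  0.0791]
(249, 214) [ 0.4956 -0.1206  0.0777]
(249, 222) [ 0.5024 -0.1212  0.0759]
(187, 235) [ 0.5094 -0.1677  0.0753]
(311, 235) [ 0.5166 -0.0763  0.0747]
(125, 235) [ 0.5061 -0.2136  0.0749]
w4
(251, 208) [ 0.4896 -0.1207  0.0716]
(251, 215) [ 0.4948 -0.1211  0.0718]
(251, 223) [ 0.5006 -0.1216  0.0728]
(188, 240) [ 0.5091 -0.1678  0.0753]
(315, 238) [ 0.5151 -0.0763  0.0743]
(125, 240) [ 0.5058 -0.2133  0.0748]
```

```bash
python3 -m pendant '[[[0.9,-2.4,0],[0,0,0]],[[1.75,-4.8,0],[0,0,0]],[[1.75,-4.8,-2],[0,0,0]],[[1.75,-4.8,-4],[0,0,0]],[[1.75,-4.8,-4],[0,0,0]]]'; python3 w.py w5
```

```text
time_s: 5.82
tcp_pos: [0.5082, -0.1667, 0.0859]
orientation: [179.9, -0.3, 175.6]
wrist_force: [0.4, 0.6, -0.2]
finger_gap: -0.0001
[ 0.50910823 -0.16693698  0.08716778] [-0.83098082 -0.47196203  1.37004663] 5.875
```

View pics/w5.png

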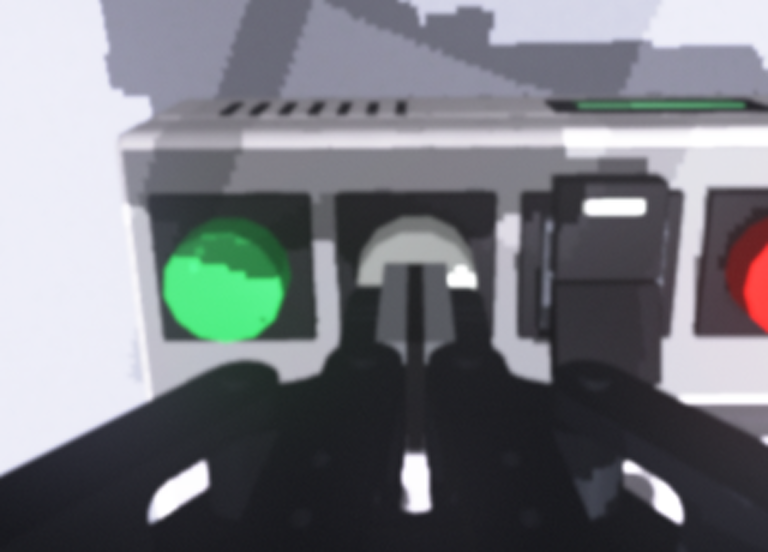

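```bash
python3 -m pendant '[[[0,0,-0.5],[0,0,0]],[[0,0,-1.0],[0,0,0]],[[0,0,-1.3],[0,0,0]],[[0,0,-1.5],[0,0,0]],[[0,0,-1.5],[0,0,0]]]';python3 -m pendant '[[[0,0,-0.2],[0,0,0]],[[0,0,-0.3],[0,0,0]],[[0,0,-0.3],[0,0,0]]]'
```

```text
time_s: 6.5
tcp_pos: [0.5098, -0.1663, 0.0733]
orientation: [-180.0, 0.0, 175.7]
wrist_force: [0.2, -0.4, -0.3]
finger_gap: 0.0001
time_s: 6.88
tcp_pos: [0.5099, -0.1663, 0.0703]
orientation: [-180.0, 0.0, 175.6]
wrist_force: [0.5, 0.4, 1.0]
finger_gap: 0.0
```

```bash
python3 -m pendant '[[[0,0,-0.2],[0,0,0]],[[0,0,-0.4],[0,0,0]],[[0,0,-0.4],[0,0,0]]]';python3 -m pendant '[[[0,0,-0.1],[0,0,0]],[[0,0,-0.2],[0,0,0]],[[0,0,-0.2],[0,0,0]]]'
```

```text
time_s: 7.25
tcp_pos: [0.51, -0.1664, 0.0684]
orientation: [-180.0, -0.0, 175.7]
wrist_force: [-7.9, 3.0, 18.7]
finger_gap: -0.0001
time_s: 7.62
tcp_pos: [0.5101, -0.1665, 0.0682]
orientation: [-180.0, -0.0, 175.7]
wrist_force: [-13.1, 7.0, 32.2]
finger_gap: -0.0001
```

```bash
python3 -m pendant '[[[0,0,1.5],[0,0,0]],[[0,0,4],[0,0,0]],[[0,0,4.5],[0,0,0]],[[0,0,4.5],[0,0,0]],[[0,0,4.5],[0,0,0]]]'; python3 w.py w6; python3 - <<'E'
from h import *
np.set_printoptions(precision=4,suppress=True)
for f in("w5","w6"):
    c=pickle.load(open(f+".pkl","rb"));print(f)
    f0=K(c);R=cv2.Rodrigues(np.array(c["rvec"],float))[0];t=np.array(c["tvec"],float).ravel()
    v,u=np.mgrid[0:384,0:512];rz=c["range_z"];W=(np.stack([(u-c["cx"])/f0*rz,(v-c["cy"])/f0*rz,rz],-1)-t)@R
    cs,sn=np.cos(-.0712),np.sin(-.0712);D=W-[.5505,-.1458,0];X=cs*D[...,0]+sn*D[...,1];Y=-sn*D[...,0]+cs*D[...,1]
    for nm,y in(("rock",.021),("white",-.025),("green",-.071),("red",.067)):
        for x0 in np.arange(-.066,-.012,.004):
            m=(rz>0)&(abs(Y-y)<.006)&(X>=x0)&(X<x0+.004)&(W[...,2]<.09)
            if m.any() and (nm=="rock" or abs(x0+.044)<.011): print(nm,round(x0+.042,3),np.median(W[m][:,2]).round(4),m.sum())
E
```

```text
time_s: 8.25
tcp_pos: [0.509, -0.166, 0.108]
orientation: [180.0, -0.1, 175.6]
wrist_force: [-0.4, 0.2, 0.4]
finger_gap: -0.0001
[ 0.50898698 -0.16602142  0.10803831] [ 0.44034291  0.27394644 -0.56067182] 8.3
w5
rock -0.024 0.069 251
rock -0.02 0.0723 152
rock -0.016 0.0722 141
rock -0.012 0.0722 141
rock -0.008 0.0722 136
rock -0.004 0.0722 130
rock 0.0 0.0721 140
rock 0.004 0.0732 152
rock 0.008 0.0745 156
rock 0.012 0.0759 151
rock 0.016 0.077 146
rock 0.02 0.0778 68
white -0.012 0.0734 276
white -0.008 0.0751 140
white -0.004 0.0745 1
green -0.012 0.0733 276
green -0.008 0.0753 138
green -0.004 0.0752 142
green 0.0 0.0753 138
green 0.004 0.0752 130
green 0.008 0.0753 135
red -0.012 0.0734 265
red -0.008 0.0751 147
red -0.004 0.0751 140
red 0.0 0.0752 129
red 0.004 0.0752 142
red 0.008 0.0752 125
w6
rock -0.024 0.069 189
rock -0.02 0.0725 127
rock -0.016 0.0722 106
rock -0.012 0.0722 109
rock -0.008 0.072 110
rock -0.004 0.0722 115
rock 0.0 0.0721 112
rock 0.004 0.0735 123
rock 0.008 0.0744 118
rock 0.012 0.0757 125
rock 0.016 0.077 119
rock 0.02 0.0782 119
rock 0.024 0.079 59
white -0.012 0.0683 155
white -0.008 0.0692 109
white -0.004 0.0691 108
white 0.0 0.0692 111
white 0.004 0.0693 94
white 0.008 0.069 17
green -0.012 0.0739 209
green -0.008 0.0752 115
green -0.004 0.0752 109
green 0.0 0.0752 110
green 0.004 0.0752 109
green 0.008 0.0752 105
red -0.012 0.0739 205
red -0.008 0.0752 116
red -0.004 0.0751 113
red 0.0 0.0752 112
red 0.004 0.0751 108
red 0.008 0.075 104
```

View pics/w6.png

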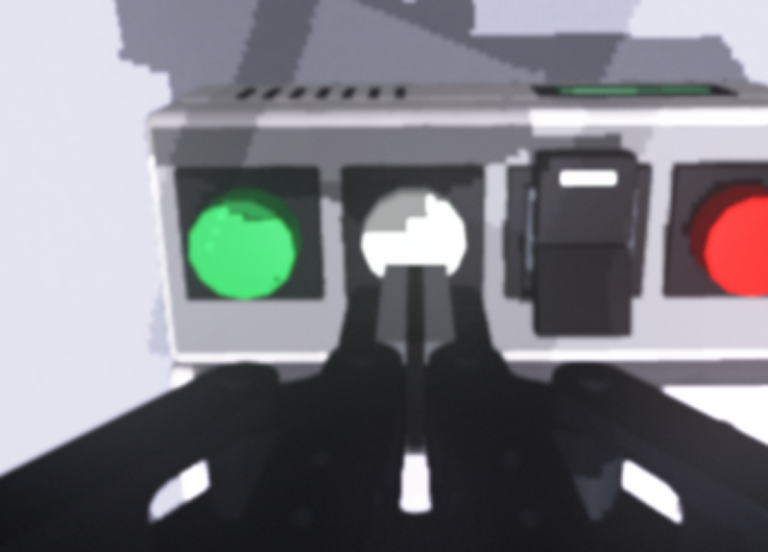

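```bash
python3 -m pendant '[[[-0.2,-2.5,0],[0,0,0]],[[-0.35,-4.6,0],[0,0,0]],[[-0.35,-4.6,-1],[0,0,0]],[[-0.35,-4.6,-2.2],[0,0,0]],[[-0.35,-4.6,-2.2],[0,0,0]]]'; python3 -m pendant '[[[0,0,-0.5],[0,0,0]],[[0,0,-1.0],[0,0,0]],[[0,0,-1.3],[0,0,0]],[[0,0,-1.5],[0,0,0]],[[0,0,-1.5],[0,0,0]]]'
```

```text
time_s: 8.93
tcp_pos: [0.5049, -0.211, 0.0852]
orientation: [179.9, -0.2, 175.7]
wrist_force: [-0.2, -0.1, 0.2]
finger_gap: -0.0001
time_s: 9.55
tcp_pos: [0.5063, -0.2124, 0.0723]
orientation: [-180.0, 0.0, 175.7]
wrist_force: [0.7, -0.1, 0.7]
finger_gap: 0.0001
```

```bash
python3 -m pendant '[[[0,0,-0.2],[0,0,0]],[[0,0,-0.4],[0,0,0]],[[0,0,-0.6],[0,0,0]],[[0,0,-0.6],[0,0,0]]]';python3 -m pendant '[[[0,0,-0.1],[0,0,0]],[[0,0,-0.2],[0,0,0]],[[0,0,-0.2],[0,0,0]]]'
```

```text
time_s: 10.05
tcp_pos: [0.5065, -0.2125, 0.0684]
orientation: [-180.0, 0.0, 175.7]
wrist_force: [-6.9, 2.5, 17.3]
finger_gap: -0.0
time_s: 10.42
tcp_pos: [0.5066, -0.2126, 0.0683]
orientation: [-180.0, -0.0, 175.7]
wrist_force: [-13.4, 7.3, 31.8]
finger_gap: -0.0001
```

Lift, back off and check all four.

```bash
python3 -m pendant '[[[0,0,1.5],[0,0,0]],[[0,0,5],[0,0,0]],[[0,3,9],[0,0,0]],[[0,6,12],[0,0,0]],[[0,6,12],[0,0,0]]]'; python3 -m pendant '[[[0,0,0],[0,0,0]],[[0,0,0],[0,0,0]],[[0,0,0],[0,0,0]]]'; python3 w.py w7; python3 - <<'E'
from h import *
c=pickle.load(open("w7.pkl","rb"));cv2.imwrite("pics/w7f.png",c["image"])
f0=K(c);R=cv2.Rodrigues(np.array(c["rvec"],float))[0];t=np.array(c["tvec"],float).ravel()
v,u=np.mgrid[0:384,0:512];rz=c["range_z"];W=(np.stack([(u-c["cx"])/f0*rz,(v-c["cy"])/f0*rz,rz],-1)-t)@R
cs,sn=np.cos(-.0712),np.sin(-.0712);D=W-[.5505,-.1458,0];X=cs*D[...,0]+sn*D[...,1];Y=-sn*D[...,0]+cs*D[...,1]
for nm,y in(("rock",.021),("white",-.025),("green",-.071),("red",.067)):
    print(nm,[(round(x0+.043,3),np.median(W[m][:,2]).round(4)) for x0 in np.arange(-.063,-.02,.006) if (m:=(rz>0)&(abs(Y-y)<.006)&(X>=x0)&(X<x0+.006)&(W[...,2]<.09)).any()])
from cell import manip
cv2.imwrite("pics/t7.png",manip.read_camera("top")["image"])
E
```

```text
time_s: 11.05
tcp_pos: [0.5081, -0.1517, 0.1872]
orientation: [-179.9, 0.3, 175.8]
wrist_force: [0.2, -1.0, -0.2]
finger_gap: 0.0002
time_s: 11.42
tcp_pos: [0.5056, -0.1527, 0.183]
orientation: [180.0, -0.1, 175.6]
wrist_force: [-0.2, 0.1, -0.4]
finger_gap: 0.0
[ 0.50571458 -0.15271212  0.18321797] [-0.49209474 -0.07057545 -0.12591428] 11.475
rock [(np.float64(-0.02), np.float64(0.0723)), (np.float64(-0.014), np.float64(0.0721)), (np.float64(-0.008), np.float64(0.072)), (np.float64(-0.002), np.float64(0.0722)), (np.float64(0.004), np.float64(0.0731)), (np.float64(0.01), np.float64(0.075)), (np.float64(0.016), np.float64(0.077)), (np.float64(0.022), np.float64(0.0786))]
white [(np.float64(-0.02), np.float64(0.0617)), (np.float64(-0.014), np.float64(0.0652)), (np.float64(-0.008), np.float64(0.0693)), (np.float64(-0.002), np.float64(0.0691)), (np.float64(0.004), np.float64(0.0692)), (np.float64(0.01), np.float64(0.0691)), (np.float64(0.016), np.float64(0.0644)), (np.float64(0.022), np.float64(0.0618))]
green [(np.float64(-0.02), np.float64(0.0621)), (np.float64(-0.014), np.float64(0.0649)), (np.float64(-0.008), np.float64(0.069)), (np.float64(-0.002), np.float64(0.0692)), (np.float64(0.004), np.float64(0.0692)), (np.float64(0.01), np.float64(0.0691)), (np.float64(0.016), np.float64(0.0644)), (np.float64(0.022), np.float64(0.0615))]
red [(np.float64(-0.02), np.float64(0.0617)), (np.float64(-0.014), np.float64(0.068)), (np.float64(-0.008), np.float64(0.075)), (np.float64(-0.002), np.float64(0.075)), (np.float64(0.004), np.float64(0.0752)), (np.float64(0.01), np.float64(0.0751)), (np.float64(0.016), np.float64(0.0645)), (np.float64(0.022), np.float64(0.0611))]
```

View pics/w7f.png

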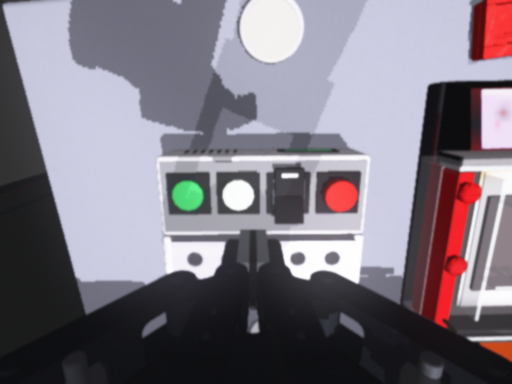

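View pics/t7.png

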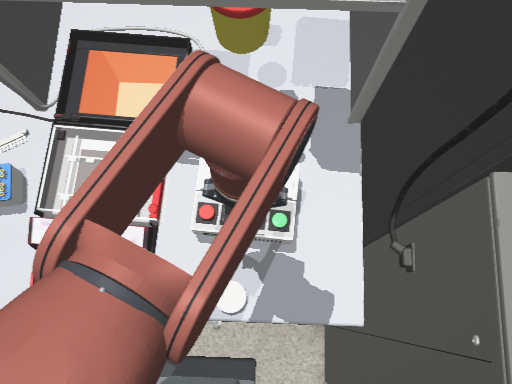

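```bash
python3 -c "
from cell import manip
print(manip.sign_off())"
```

```text
the job is handed in; nothing more can be done
None
```

The heater is started: I pressed the rocker to on, then the white key, then the green key, with the shut fingertips. The job was handed in at about 11.5 s, with the arm clear of everything.

**Final checks (wrist depth image):**
- **Rocker:** the front half is level and the rear half slopes up at about 0.3 rad, so it is on.
- **White and green keys:** both tops are at 69 mm, down from 75 mm, so each moved its full 6 mm against the stop.
- **Red key:** still up at 75 mm.
- **Forces:** the peak while pressing was about 35 N at the wrist.

**What disagreed or went unchecked:**
- The level half of the rocker measured about 72 mm high by camera and 71 mm by fingertip, not the stated 74.5 mm. Its shape and a firm stop at about 25 N both say it is fully on.
- The petri dish appears at the same place in the top picture. The vials and bottle were hidden by the arm in the last pictures, so I could not confirm them there. The gripper stayed clear of them throughout.

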